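# Put the reference bar away in its flip-cap vial

### The arm

A 7-joint arm with a two-finger parallel gripper is mounted at the origin on the work surface. World frame = base frame: x ahead of the robot, y to its left, z up, the work surface at z = 0. Lengths are in m, angles in rad, forces in N, time in s.
With the tool pointing down it reaches from about 0.4 to 0.85 m from the base axis. Payload 10.4 kg.
Tool frame: the origin (TCP) lies midway between the tips of the shut fingers; the grasp point (between the pads) lies 19 mm behind it; z points along the fingers, y is the line along which they close (so a half turn about z gives the same grasp; the last joint's range is limited). The gripper opens to 87 mm and grips with 3 to 60 N. Pads are 19 mm wide; open, the fingers measure 117 mm over their backs; the gripper's body (75 mm by 190 mm) begins 51 mm behind the grasp point.
Start: joints at [1.2, 0.332, -0.065, 1.46, 0.022, 1.35, -0.088], TCP at [0.213, -0.588, 0.189] pointing down, gripper open.
Joint ranges: [-2.6, 2.6], [-0.5, 2.12], [-1.47, 1.34], [0.16, 2.42], [-1.27, 4.41], [0.06, 2.06], [-2.6, 2.6]. Speed limits (rad/s): [2.22, 2.22, 2.79, 2.79, 3.14, 3.14, 3.14].

### API

Orientations are given as a unit quaternion [x, y, z, w].
In Python, from bench import r gives the robot as it stands.
- The arm moves only by the tool arm_command, never from a script. Its arguments are lists of equal length, an entry for each row: "xyz": the shift along the world's x, y, z in m, a list of three; "rot": the turn, a rotation vector about the world's x, y, z in rad, a list of three. In form: {"xyz": [[tx, ty, tz], ...], "rot": [[ax, ay, az], ...]}. A call has 1 to 20 rows; each row is the pose to reach, as a shift and turn from the pose commanded when the call began; what a row does not reach only later rows make up. A row lasts 1/12 s, in which the tool goes at most 41.7 mm and 7.16 degrees, less where a joint would pass 70% of its speed; a pose out of reach is approached as far as the arm can. A call with a gripper value outside its range is refused whole. "grip" is the opening, from 0 (shut) to 1 (fully open), set as the call begins (left out, the last holds). The fingers move at their own pace and stop on an object; "squeeze" is the grip in N (left out, the last holds). Time passes only in rows, so rows that repeat a pose let the fingers close. It gives the time, the measured TCP pose, the force, the opening and the grip force at its end, in the units of the state.
- r.read_state(): the state, without advancing time (a new reading comes with each control period).
- r.camera(name): name is "side" or "top"; returns the picture (420x560x3 uint8, red, green, blue); there is no depth.
- r.camera_model(name): a dict with "fx", "fy", "cx", "cy" (pixels), "k1" (the pictures are not rectified: a ray, as slopes to the right and down, at radius r is drawn at 1 + k1 r^2 times it, then the intrinsics apply), "T" (4x4, takes a point from camera to world coordinates). Camera axes: x right, y up, looking along -z (the intrinsics and any distortion apply to the point x, -y, -z); pixel columns grow to the right and rows downward; lengths in m; the calibration is good to about 2 mm. A picture is of the moment at which its call begins. camera_model takes no time and is no camera call.
- r.close_job(): hands the job in; it is judged then, once.
Trained networks look in the newest picture that a camera, given by its name, has taken for a name from the list of things; names that differ only in an ending like _2 or _b are one class to them, and where a whole thing is asked for, a point or a joint stands for the part that bears it (a point fixed in the world has none). Each returns a list of dicts, best first, with "conf" (0 to 1); they miss things now and then, are a little off and sometimes report something else, mostly with a low value. They report only what shows in the picture. A call takes as long as a camera call. They do not tell look-alikes from the thing itself.
- r.look_for(label, camera): "at" ([x, y, z] in m, in the coordinates of the camera as it stood for that picture, good to about 4 mm: the middle of the surface that is visible of it).
- r.spot_point(label, camera): "at" ([x, y, z] in m, in the coordinates of the camera as it stood for that picture, good to about 4 mm: a listed point, or the origin of a listed thing).
The state is a dict: "time": time; "joint_positions": joint angles; "joint_vel": joint speeds; "joint_torque": joint torques, N m; "ee_pos": TCP position; "eef_rot": TCP orientation; "ft_force": force on the tool from outside, world axes, zero at the start; "torque": the same for the moment, N m; "width": finger opening in m; "grip_force": force on a finger pad.
Only numpy, scipy, OpenCV 4.12 (cv2) and the standard library are available. Lean on these libraries where they do the work, as an engineer would, in place of code of your own. Each camera call takes 0.05 s, during which the arm holds its last target. There are 200 camera calls.

### The job

Put the green reference bar back into its vial, the one with the green cap: first flick the green cap wide open, then lay the bar on the sloped grey rest and let go of it, so that you can take it again by its raised end. Lower the bar end first into the open vial, then swing the cap over and press it fully shut, leaving the other caps shut and the loose things around where they are.

Things in the scene. Friction and masses are not known exactly. Their poses are not given: they have to be found in the camera images.
- rack: White rack, 250 mm long (its y) and 70 mm deep, fixed. Holds three upright vials in a row along y, 80 mm apart, in any colour order. Origin under its centre. Its rails end 50 mm above the bench.
- mouth_green (a point): Centre of the mouth (rim level, 92 mm above the bench) of the green-capped vial. Each vial is amber, round, fixed in the rack, 31 mm outside and 24 mm inside diameter, 84 mm tall, inner depth 80 mm. x axis: level, from the cap's tongue towards its hinge (roughly away from the robot); y along the hinge; z up.
- hinge_green (a point): Middle of the green cap's hinge line: at rim height, 18 mm along +x from the mouth's centre. The hinge line runs along y; axes as for the mouth.
- tongue_green (a point): Middle of the green cap's tongue, the part to grip. The cap is a disc 35 mm across, 8 mm thick, on the rim; the flat tongue sticks out opposite the hinge: 14 mm wide (y), 6 mm thick, 22 mm free. This point is 48 mm from the hinge line and 4 mm above the cap's underside; shut, it is 96 mm above the bench with nothing below it but the rack. Axes turn with the cap (x to the hinge).
- cap_green (a joint): Angle of the green cap in rad: 0 shut flat on the rim, pi/2 upright, 2.0 the stop, leaning back past upright. The hinge is stiff (about 0.06 N m, 1.3 N at the tongue), so that the cap stays where it is left.
- cap_blue (a joint): Angle of the cap of the blue-capped vial, same make; 0 shut.
- cap_orange (a joint): Angle of the cap of the orange-capped vial, same make; 0 shut.
- bar_center (a point): Centre of the loose green plastic bar, 76 mm long (its x axis), 12 mm by 12 mm square, about 20 g; its two ends are alike. It starts lying flat on the bench, centre 6 mm up.
- rest: Small fixed grey stand, foot 70 x 50 mm; axes as rest_seat, origin under its centre. On it a trough sloping at 45 degrees: floor 19 mm wide, flared walls about 11 mm high, and a foot plate 30 mm wide across its lower end, 14 mm high. The trough is 42 mm long, so the upper 34 mm of a seated bar stick out free on all sides.
- rest_seat (a point): Where the bar's centre is when the bar lies fully down in the rest, its lower end on the foot plate; 55 mm above the bench. Axes of the stand: x level, uphill; z up. The seated bar points along (x+z)/sqrt2. The trough is open along (-x+z)/sqrt2; its floor is 6 mm below this point that way.
- objective_center (a point): Middle of a loose brass microscope objective standing on the bench, 34 mm in diameter, 46 mm tall; a bystander.
- mount_center (a point): Middle of a loose lens mount on a black foot, 45 mm by 30 mm, 74 mm tall; a bystander.
- driver_grip (a point): Handle of a loose red screwdriver lying on the bench; a bystander.
Mind the look-alikes: they are no part of the job. Leave any black or white look-alike of the part that bears bar_center alone.

How it is judged:
By the outcome, as a careful person would: the job done as asked, in the order asked, and still so for the second after the job is handed in, with the robot touching nothing.
It also fails if it takes over 72 s, if anything falls off the work surface, if the arm or the gripper's body presses on something with over 40 N, if the wrist force passes 120 N, or if a joint passes its speed limit or range.

## Working session

There is one attempt and no reset: what is moved stays moved. The work goes in short steps, Python scripts to look and compute and a tool call to move; the robot and the scene stay as the last step left them, time stands still between calls to the robot, and variables do not carry over. Pictures are saved under pics/ and viewed, at most 10 in all, crops included, and the job is handed in when it is done.

Besides the shell and the picture viewer there is one more tool, called after ">>>" by a JSON object that holds its "method" and its "body", one argument or row to a line. arm_command: Moves the arm, as the interface text tells. Its arguments: {"type":"object","properties":{"xyz":{"type":"array"},"rot":{"type":"array"},"grip":{"type":"number"},"squeeze":{"type":"number"}},"required":["xyz","rot"]}

```bash
ls; mkdir -p pics; cat > h.py <<'E'
import numpy as np, cv2
from bench import r
def M(n): return r.camera_model(n)
def w(n,p): T=np.array(M(n)["T"]); return T[:3,:3]@np.array(p)+T[:3,3]
def ray(n,u,v):
    m=M(n); a=np.array([(u-m["cx"])/m["fx"],(v-m["cy"])/m["fy"]]); b=a.copy()
    for _ in range(20): b=a/(1+m["k1"]*(b@b))
    T=np.array(m["T"]); d=T[:3,:3]@np.array([b[0],-b[1],-1]); return T[:3,3],d/np.linalg.norm(d)
def proj(n,P):
    m=M(n);T=np.array(m["T"]); c=T[:3,:3].T@(np.array(P)-T[:3,3]); s=np.array([c[0],-c[1]])/-c[2]
    s=s*(1+m["k1"]*(s@s)); return np.array([m["fx"]*s[0]+m["cx"],m["fy"]*s[1]+m["cy"]])
def tri(obs):
    A=np.zeros((3,3));b=np.zeros(3)
    for n,u,v in obs:
        o,d=ray(n,u,v);Q=np.eye(3)-np.outer(d,d);A+=Q;b+=Q@o
    return np.linalg.solve(A,b)
def atz(n,u,v,z):
    o,d=ray(n,u,v); return o+d*(z-o[2])/d[2]
def save(n,f):
    im=r.camera(n); cv2.imwrite("pics/"+f,im[:,:,::-1]); return im
E
python3 - <<'E'
from h import *
np.set_printoptions(precision=3,suppress=True)
ims=[save(n,n+"0.png") for n in("side","top")]
cv2.imwrite("pics/both0.png",np.hstack(ims)[:,:,::-1][:, :] if 0 else cv2.resize(np.vstack(ims)[:,:,::-1],(400,600)))
for n in("side","top"):
    m=M(n);print(n,m["fx"],m["cx"],m["cy"],m["k1"]);print(np.array(m["T"]))
    for l in["rack","mouth_green","hinge_green","tongue_green","bar_center","rest","rest_seat","objective_center","mount_center","driver_grip"]:
        for d in r.spot_point(l,n)[:3]:
            p=w(n,d["at"]);print(l,round(d["conf"],2),p,proj(n,p))
print(r.read_state())
E
```

```text
pics
side 507.5931871277297 280.3667263237616 208.20839839198004 -0.11809932212355183
[[-0.952  0.225 -0.209  0.31 ]
 [-0.307 -0.709  0.635  0.669]
 [-0.005  0.668  0.744  0.873]
 [ 0.     0.     0.     1.   ]]
rack 0.8 [ 0.637 -0.055 -0.006] [244.325 208.251]
rack 0.35 [ 0.442 -0.001  0.01 ] [319.298 241.214]
rack 0.25 [ 0.605 -0.045  0.095] [253.604 183.533]
mouth_green 0.77 [ 0.63  -0.055  0.09 ] [244.759 179.685]
hinge_green 0.86 [ 0.651 -0.061  0.089] [236.448 176.119]
tongue_green 0.68 [ 0.603 -0.043  0.094] [254.236 184.584]
bar_center 0.79 [0.441 0.145 0.004] [300.817 298.352]
bar_center 0.62 [0.543 0.17  0.004] [248.216 295.126]
bar_center 0.55 [0.347 0.206 0.004] [339.477 337.774]
rest 0.96 [ 0.474 -0.203 -0.   ] [327.745 178.602]
rest_seat 0.94 [ 0.477 -0.193  0.054] [327.233 165.084]
objective_center 0.72 [ 0.585 -0.384  0.024] [304.978 118.253]
mount_center 0.6 [0.599 0.38  0.036] [175.67  374.136]
top 463.8925718006366 282.98721237969886 210.5424558468269 -0.1291069708040399
[[-0.024  0.993 -0.116  0.382]
 [-1.    -0.023  0.011  0.016]
 [ 0.009  0.117  0.993  1.211]
 [ 
[... 429 characters left out ...]
0.05   0.002] [301.509 168.192]
objective_center 0.72 [ 0.579 -0.388  0.023] [430.344 185.446]
mount_center 0.49 [0.598 0.382 0.037] [136.025 183.741]
driver_grip 0.85 [ 0.441 -0.003  0.014] [285.584 241.665]
{'time': 1.1, 'joint_positions': array([ 1.2  ,  0.332, -0.065,  1.46 ,  0.022,  1.35 , -0.089]), 'joint_vel': array([-0.001, -0.001,  0.001, -0.002, -0.001, -0.   ,  0.   ]), 'joint_torque': array([  0.   , -62.306,   0.025, -39.012,  -0.061,   0.032,  -0.   ]), 'ee_pos': array([ 0.213, -0.588,  0.189]), 'eef_rot': array([0.985, 0.173, 0.   , 0.   ]), 'ft_force': array([-1.03 ,  0.213,  0.688]), 'torque': array([-0.046,  0.028,  0.007]), 'grip_force': 0.0, 'width': 0.08702958951113973}
```

View pics/side0.png

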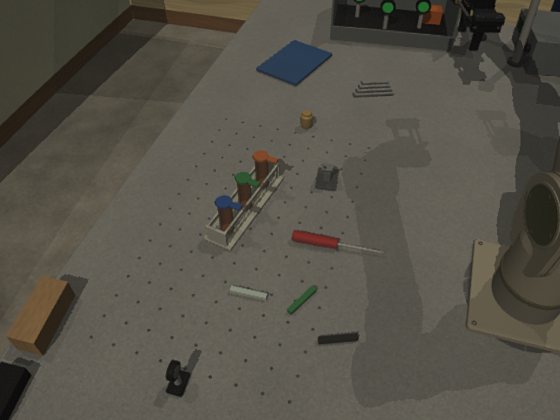

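View pics/top0.png

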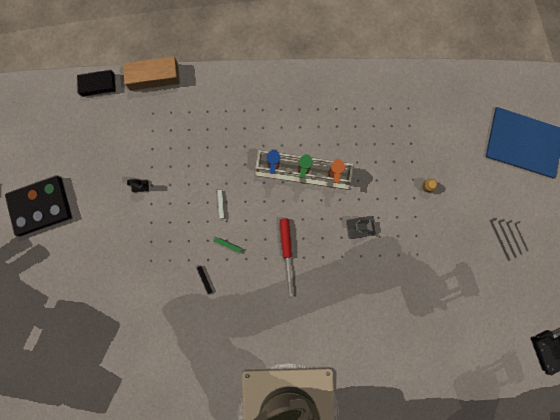

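The side picture shows the rack with blue (224,203), green (243,178) and orange (261,157) caps, the rest at (327,178), and three bars: white (248,294), green (302,299), black (338,338). In the top picture the bars are at white (221,205), green (228,245), black (205,280). The green one fits; I confirm it in a crop and measure outlines.

```bash
python3 - <<'E'
from h import *
np.set_printoptions(precision=4,suppress=True)
S=cv2.imread("pics/side0.png");T=cv2.imread("pics/top0.png")
def z(im,u,v,w,h,W=400,H=300): return cv2.resize(im[v-h//2:v+h//2,u-w//2:u+w//2],(W,H),interpolation=cv2.INTER_CUBIC)
cv2.imwrite("pics/crop0.png",np.vstack([np.hstack([z(T,228,245,80,60),z(T,305,168,120,90)]),np.hstack([z(S,327,178,80,60),z(T,361,226,56,42)])]))
def blob(im,h0,h1,box):
    H=cv2.cvtColor(im,cv2.COLOR_BGR2HSV); m=cv2.inRange(H,(h0,90,40),(h1,255,255)); k=np.zeros_like(m); u0,v0,u1,v1=box; k[v0:v1,u0:u1]=m[v0:v1,u0:u1]
    n,l,s,c=cv2.connectedComponentsWithStats(k); i=1+np.argmax(s[1:,4]); ys,xs=np.where(l==i)
    p=np.c_[xs,ys].astype(float); mu=p.mean(0); U,D,V=np.linalg.svd(p-mu,full_matrices=False); t=(p-mu)@V[0]
    return s[i,4],mu,mu+V[0]*t.min(),mu+V[0]*t.max()
for nm,h0,h1,bs,bt in[("bar",45,85,(280,280,325,320),(205,230,250,260)),("gcap",45,85,(225,165,265,195),(290,145,320,185)),("bcap",100,130,(205,190,250,215),(260,140,285,180)),("ocap",3,16,(245,145,285,170),(325,150,350,190))]:
    a=blob(S,h0,h1,bs);b=blob(T,h0,h1,bt); print(nm,a[0],b[0],a[1],b[1],"tri",tri([("side",*a[1]),("top",*b[1])]))
    zz=.012 if nm=="bar" else .098
    for n,q in(("side",a),("top",b)): print("  ",n,atz(n,*q[1],zz),atz(n,*q[2],zz),atz(n,*q[3],zz))
E
```

```text
bar 197 130 [300.9391 299.4264] [227.7308 244.6923] tri [0.4384 0.1478 0.0051]
   side [0.4387 0.1521 0.012 ] [0.4216 0.1165 0.012 ] [0.4545 0.1852 0.012 ]
   top [0.4367 0.1469 0.012 ] [0.4527 0.181  0.012 ] [0.421  0.1134 0.012 ]
gcap 204 199 [245.4265 178.9608] [304.5075 164.4271] tri [ 0.6259 -0.0524  0.0957]
   side [ 0.6257 -0.0502  0.098 ] [ 0.6509 -0.0545  0.098 ] [ 0.5933 -0.0448  0.098 ]
   top [ 0.6247 -0.0524  0.098 ] [ 0.6489 -0.059   0.098 ] [ 0.5933 -0.0439  0.098 ]
bcap 229 202 [226.4105 202.6507] [272.8168 159.5743] tri [0.6395 0.025  0.0955]
   side [0.6389 0.0271 0.098 ] [0.6646 0.0271 0.098 ] [0.6065 0.0271 0.098 ]
   top [0.6385 0.0249 0.098 ] [0.663  0.0228 0.098 ] [0.6072 0.0276 0.098 ]
ocap 319 277 [262.5925 159.3636] [336.343  169.8087] tri [ 0.6133 -0.1312  0.0877]
   side [ 0.6108 -0.1206  0.098 ] [ 0.6356 -0.1167  0.098 ] [ 0.5786 -0.1256  0.098 ]
   top [ 0.6096 -0.1301  0.098 ] [ 0.6373 -0.1373  0.098 ] [ 0.5797 -0.1222  0.098 ]
```

View pics/crop0.png

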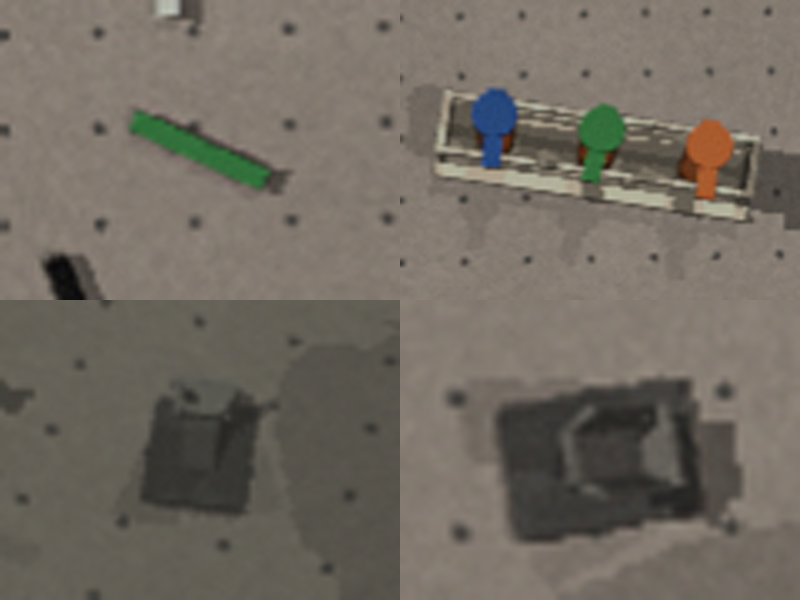

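The crop confirms that the bar at (228,245) is the plain green one. Blue, green and orange tongues lean differently, and the uphill direction of the rest is unclear: I test both hypotheses by overlay.

```bash
python3 - <<'E'
from h import *
np.set_printoptions(precision=4,suppress=True)
ims={n:cv2.imread(f"pics/{n}0.png") for n in("side","top")}
O=np.array([.475,-.2025,0])
k=7
def crop(n,u,v,yaw=None):
    W,H=57,42;u0,v0=u-W//2,v-H//2
    c=cv2.resize(ims[n][v0:v0+H,u0:u0+W],(W*k,H*k),interpolation=cv2.INTER_CUBIC)
    c=cv2.convertScaleAbs(c,alpha=1.8)
    if yaw is not None:
        X=np.array([np.cos(yaw),np.sin(yaw),0]);Y=np.array([-X[1],X[0],0]);Z=np.array([0,0,1])
        S=np.array([.4745,-.192,.055]); U=(X+Z)/2**.5; N=(-X+Z)/2**.5
        f=lambda P:tuple(int(t) for t in (proj(n,P)-[u0,v0]+.5)*k)
        P=[f(O+a*.035*X+b*.025*Y) for a,b in((1,1),(1,-1),(-1,-1),(-1,1))]
        for i in range(4): cv2.line(c,P[i],P[(i+1)%4],(0,255,255),1)
        F=[S-.006*N+a*U+b*.0095*Y for a,b in((-.038,1),(-.038,-1),(.004,-1),(.004,1))]
        F=[f(p) for p in F]
        for i in range(4): cv2.line(c,F[i],F[(i+1)%4],(0,0,255) if i!=0 else (255,0,255),1)
    return c
a=np.radians(-81)
top=np.hstack([crop("top",361,226),crop("side",327,176)])
bot=np.hstack([crop("top",361,226,a),crop("side",327,176,a)])
cv2.imwrite("pics/rest.png",np.vstack([top,bot]))
# cap fit: disc at z=.1 + tongue, vs green mask, both cameras
from scipy.optimize import minimize
def fit(col,box,x0):
    def mask(n):
        H=cv2.cvtColor(ims[n],cv2.COLOR_BGR2HSV);m=cv2.inRange(H,(col[0],90,40),(col[1],255,255));k=np.zeros_like(m);b=box[n];k[b[1]:b[3],b[0]:b[2]]=m[b[1]:b[3],b[0]:b[2]];return k/255.
    ms={n:mask(n) for n in box}; s=8
    def cost(p):
        x,y,yaw=p;C,Sn=np.cos(yaw),np.sin(yaw);t=np.linspace(0,2*np.pi,40);e=0
        d=np.c_[.0175*np.cos(t),.0175*np.sin(t)];q=np.array([[-.015,.007],[-.0395,.007],[-.0395,-.007],[-.015,-.007]])
        for n in ms:
            im=np.zeros((420,560),np.float32);b=box[n];w,h=b[2]-b[0],b[3]-b[1];c=np.zeros((h*s,w*s),np.uint8)
            for pts,zs in((d,(.092,.1)),(q,(.093,.099))):
                A=[]
                for z in zs:
                    for g in pts: A.append((proj(n,[x+C*g[0]-Sn*g[1],y+Sn*g[0]+C*g[1],z])-[b[0],b[1]]+.5)*s)
                cv2.fillConvexPoly(c,cv2.convexHull(np.array(A).astype(np.int32)),255)
            c=cv2.resize(c,(w,h),interpolation=cv2.INTER_AREA)/255.
            e+=((c-ms[n][b[1]:b[3],b[0]:b[2]])**2).sum()
        return e
    R=minimize(cost,x0,method="Nelder-Mead",options=dict(initial_simplex=np.array(x0)+np.array([[0,0,0],[.006,0,0],[0,.006,0],[0,0,.25]]),maxiter=120))
    return R.x,R.fun
for B in({"side":(222,165,268,197),"top":(290,145,320,187)},{"top":(290,145,320,187)},{"side":(222,165,268,197)}):
    x,f=fit((45,85),B,[.631,-.054,-.2]);print("green",list(B),x,np.degrees(x[2]),f)
x,f=fit((100,130),{"side":(205,188,252,215),"top":(260,140,285,180)},[.645,.025,-.1]);print("blue",x,np.degrees(x[2]),f)
E
```

```text
Traceback (most recent call last):
  File "h.py", line 10, in proj
    m=M(n);T=np.array(m["T"]); c=T[:3,:3].T@(np.array(P)-T[:3,3]); s=np.array([c[0],-c[1]])/-c[2]
  File "h.py", line 3, in M
    def M(n): return r.camera_model(n)
                     ~~~~~~~~~~~~~~^^^
ValueError: time passes only in moves, steps and waits
```

View pics/rest.png

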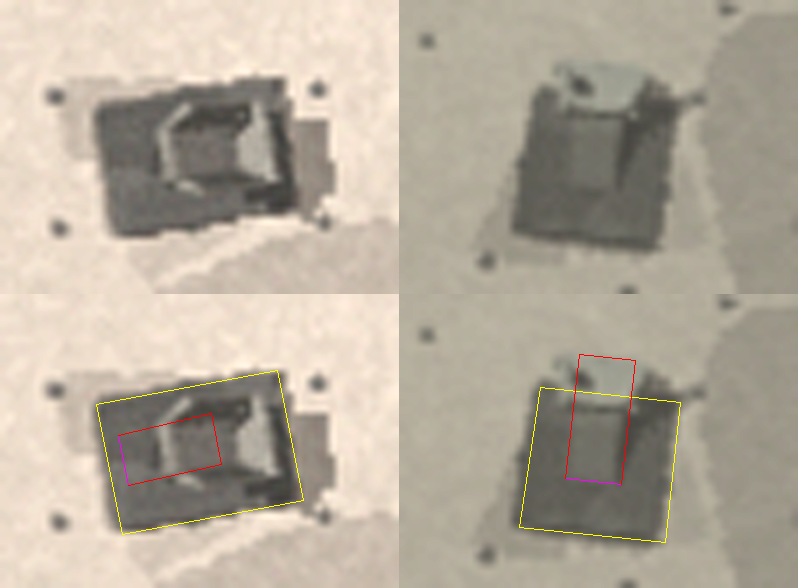

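The pictures show hypothesis "uphill to the right" misfits in the top view (red floor at 125-215 while the trough lies at 165-265, with its foot plate bright at the right); so uphill is to the left (+y), yaw about 99°. I redo the cap fit with cached models and overlay this.

```bash
sed -i 's/^def M(n).*/C={n:{k:(np.array(v) if k=="T" else v) for k,v in r.camera_model(n).items()} for n in("side","top")}\ndef M(n): return C[n]/' h.py
cat > fit.py <<'E'
from h import *
from scipy.optimize import minimize
np.set_printoptions(precision=4,suppress=True)
def fit(ims,col,box,x0):
    def mask(n):
        H=cv2.cvtColor(ims[n],cv2.COLOR_BGR2HSV);m=cv2.inRange(H,(col[0],90,40),(col[1],255,255));b=box[n];return m[b[1]:b[3],b[0]:b[2]]/255.
    ms={n:mask(n) for n in box}; s=8
    t=np.linspace(0,2*np.pi,24);d=np.c_[.0175*np.cos(t),.0175*np.sin(t)];q=np.array([[-.015,.007],[-.0395,.007],[-.0395,-.007],[-.015,-.007]])
    def cost(p):
        x,y,yaw=p;c,sn=np.cos(yaw),np.sin(yaw);e=0
        for n in ms:
            b=box[n];w,h=b[2]-b[0],b[3]-b[1];im=np.zeros((h*s,w*s),np.uint8)
            for pts,zs in((d,(.092,.1)),(q,(.093,.099))):
                A=[(proj(n,[x+c*g[0]-sn*g[1],y+sn*g[0]+c*g[1],z])-[b[0],b[1]]+.5)*s for z in zs for g in pts]
                cv2.fillConvexPoly(im,cv2.convexHull(np.array(A).astype(np.int32)),255)
            e+=((cv2.resize(im,(w,h),interpolation=cv2.INTER_AREA)/255.-ms[n])**2).sum()
        return e
    R=minimize(cost,x0,method="Nelder-Mead",options=dict(initial_simplex=np.array(x0)+np.array([[0,0,0],[.006,0,0],[0,.006,0],[0,0,.25]]),maxiter=80))
    return R.x,R.fun
E
timeout 200 python3 - <<'E'
from fit import *
ims={n:cv2.imread(f"pics/{n}0.png") for n in("side","top")}
G={"side":(222,165,268,197),"top":(290,145,320,187)}
for B in(G,{"top":G["top"]},{"side":G["side"]}):
    x,f=fit(ims,(45,85),B,[.631,-.054,-.2]);print("green",list(B),x,np.degrees(x[2]),f)
x,f=fit(ims,(100,130),{"side":(205,188,252,215),"top":(260,140,285,180)},[.645,.025,-.1]);print("blue",x,np.degrees(x[2]),f)
x,f=fit(ims,(3,16),{"top":(325,150,350,190)},[.617,-.13,-.2]);print("orange",x,np.degrees(x[2]),f)
k=7;yaw=np.radians(99);O=np.array([.476,-.202,0]);S=np.array([.4743,-.1915,.055]);out=[]
X=np.array([np.cos(yaw),np.sin(yaw),0]);Y=np.array([-X[1],X[0],0]);Z=np.array([0,0,1.]);U=(X+Z)/2**.5;N=(-X+Z)/2**.5
for n,u,v in(("top",361,226),("side",327,176)):
    u0,v0=u-28,v-21;c=cv2.convertScaleAbs(cv2.resize(ims[n][v0:v0+42,u0:u0+57],(57*k,42*k),interpolation=cv2.INTER_CUBIC),alpha=1.8)
    f=lambda P:tuple(int(t) for t in (proj(n,P)-[u0,v0]+.5)*k)
    for q,col in(([O+a*.035*X+b*.025*Y for a,b in((1,1),(1,-1),(-1,-1),(-1,1))],(0,255,255)),([S-.006*N+a*U+b*.0095*Y for a,b in((-.038,1),(-.038,-1),(.004,-1),(.004,1))],(0,0,255))):
        cv2.polylines(c,[np.array([f(p) for p in q])],True,col)
    out.append(c)
cv2.imwrite("pics/rest2.png",np.hstack(out))
print(r.read_state()["time"])
E
```

```text
green ['side', 'top'] [ 0.6326 -0.0538 -0.2526] -14.470934144671205 53.20670511341792
green ['top'] [ 0.6318 -0.0543 -0.2698] -15.457686350105389 14.970611303344867
green ['side'] [ 0.6333 -0.0536 -0.2618] -14.997923077289252 34.85370242214533
blue [ 0.6467  0.0243 -0.0887] -5.079586979053657 55.85862360630527
orange [ 0.6185 -0.1328 -0.084 ] -4.811662785167429 49.42397539407919
1.1
```

View pics/rest2.png

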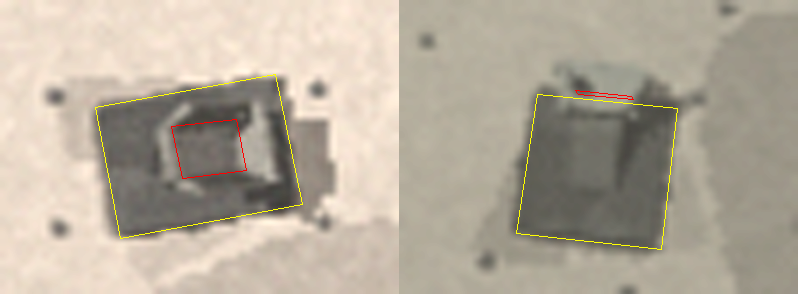

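Mouth at (0.6325, -0.054), yaw -14.8°; tongue (0.6035, -0.046, 0.096); rest seat (0.4743, -0.1915, 0.055), uphill yaw 99° (overlay fits the trough). All fit heights, sizes and reach. Go above the tongue.

>>> {"method": "arm_command", "body": {
  "xyz": [
    [0.39,0.542,-0.039],
    [0.39,0.542,-0.039],
    [0.39,0.542,-0.039],
    [0.39,0.542,-0.039],
    [0.39,0.542,-0.039],
    [0.39,0.542,-0.039],
    [0.39,0.542,-0.039],
    [0.39,0.542,-0.039],
    [0.39,0.542,-0.039],
    [0.39,0.542,-0.039],
    [0.39,0.542,-0.039],
    [0.39,0.542,-0.039],
    [0.39,0.542,-0.039],
    [0.39,0.542,-0.039],
    [0.39,0.542,-0.039],
    [0.39,0.542,-0.039],
    [0.39,0.542,-0.039],
    [0.39,0.542,-0.039],
    [0.39,0.542,-0.039],
    [0.39,0.542,-0.039]
  ],
  "rot": [
    [0,0,-0.606],
    [0,0,-0.606],
    [0,0,-0.606],
    [0,0,-0.606],
    [0,0,-0.606],
    [0,0,-0.606],
    [0,0,-0.606],
    [0,0,-0.606],
    [0,0,-0.606],
    [0,0,-0.606],
    [0,0,-0.606],
    [0,0,-0.606],
    [0,0,-0.606],
    [0,0,-0.606],
    [0,0,-0.606],
    [0,0,-0.606],
    [0,0,-0.606],
    [0,0,-0.606],
    [0,0,-0.606],
    [0,0,-0.606]
  ],
  "grip": 0.4,
  "squeeze": 12
}}

```text
time: 2.77
ee_pos: [0.6027, -0.0469, 0.1497]
eef_rot: [0.992, -0.129, -0.0, 0.0]
ft_force: [0.9, -0.4, 0.3]
width: 0.0349
grip_force: 0.0
```

>>> {"method": "arm_command", "body": {
  "xyz": [
    [0.001,0.001,-0.03],
    [0.001,0.001,-0.06],
    [0.001,0.001,-0.06]
  ],
  "rot": [
    [0,0,0],
    [0,0,0],
    [0,0,0]
  ]
}}

```text
time: 3.02
ee_pos: [0.6002, -0.0466, 0.0846]
eef_rot: [0.992, -0.13, -0.004, 0.001]
ft_force: [-0.8, -0.5, -0.9]
width: 0.0348
grip_force: 0.0
```

```bash
python3 - <<'E'
from h import *
s=save("side","s1.png");t=save("top","t1.png")
z=lambda im,u,v:cv2.resize(im[v-40:v+40,u-53:u+53],(400,300),interpolation=cv2.INTER_CUBIC)
cv2.imwrite("pics/g1.png",np.hstack([z(s,250,180),z(t,303,168)])[:,:,::-1])
E
```

```text
(no output)
```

View pics/g1.png

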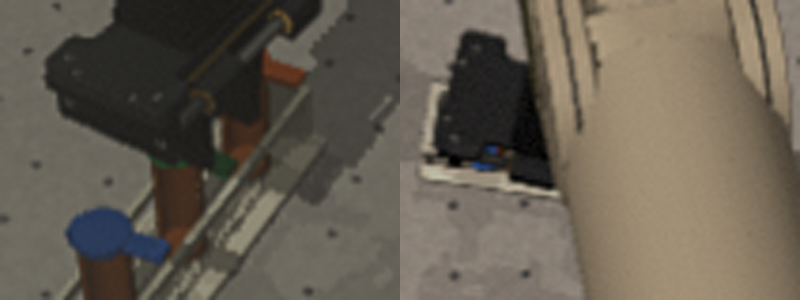

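The side crop shows the finger at (215,160) beside the green tongue, with the tongue's tip peeking out at (225,163); close now.

>>> {"method": "arm_command", "body": {
  "xyz": [
    [0,0,0],
    [0,0,0],
    [0,0,0],
    [0,0,0],
    [0,0,0],
    [0,0,0]
  ],
  "rot": [
    [0,0,0],
    [0,0,0],
    [0,0,0],
    [0,0,0],
    [0,0,0],
    [0,0,0]
  ],
  "grip": 0
}}

```text
time: 3.62
ee_pos: [0.6042, -0.0446, 0.0902]
eef_rot: [0.992, -0.129, 0.0, 0.0]
ft_force: [0.3, 0.1, -0.2]
width: 0.0042
grip_force: 0.0
```

```bash
python3 - <<'E'
from h import *
s=save("side","s2.png")
o=cv2.imread("pics/s1.png")[:,:,::-1]; a=cv2.imread("pics/side0.png")[:,:,::-1]
P=[np.array([.6035,-.0461,.096]),np.array([.6325,-.0538,.1]),r.read_state()["ee_pos"]]
def z(im):
    c=cv2.resize(im[160:205,222:275],(53*7,45*7),interpolation=cv2.INTER_CUBIC)
    for p,col in zip(P,((255,0,0),(255,255,0),(0,255,255))): cv2.circle(c,tuple(int(t) for t in (proj("side",p)-[222,160]+.5)*7),3,col,-1)
    return c
cv2.imwrite("pics/g2.png",np.hstack([z(a),z(s)])[:,:,::-1])
print(r.read_state()["width"],r.read_state()["ft_force"])
E
```

```text
0.0025540283730176453 [ 0.04040788  0.42344446 -0.07415445]
```

View pics/g2.png

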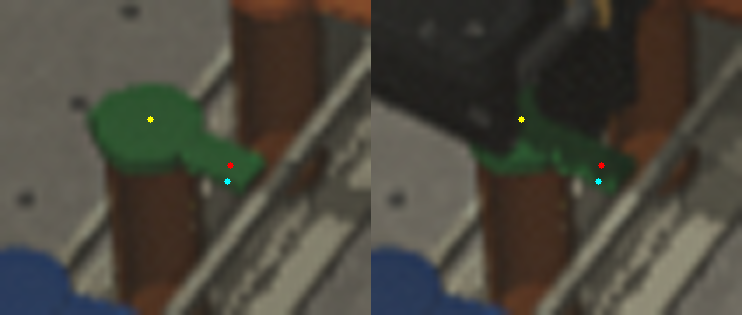

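```bash
python3 - <<'E'
from h import *
np.set_printoptions(precision=1,suppress=True)
yh=np.array([.255,.967,0]);xh=np.array([.967,-.255,0])
a=cv2.imread("pics/s1.png");b=cv2.imread("pics/s2.png")
def z(im,P,s):
    c=cv2.resize(im[145:205,215:282],(67*6,60*6),interpolation=cv2.INTER_CUBIC);c=cv2.convertScaleAbs(c,alpha=2.2)
    for zz,col in((0.087 if s else .09,(0,255,255)),(.105,(255,0,255))):
        for sg in(1,-1):
            o=.0175 if s else .001
            q=[[*(P+sg*(o+d)*yh+e*xh)[:2],zz] for d,e in((0,.0095),(0,-.0095),(.012,-.0095),(.012,.0095))]
            cv2.polylines(c,[np.array([((proj("side",p)-[215,145]+.5)*6).astype(int) for p in q])],True,col)
    return c
cv2.imwrite("pics/g3.png",np.hstack([z(a,np.array([.6015,-.0456,0]),1),z(b,np.array([.6042,-.0446,0]),0)]))
E
```

```text
(no output)
```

View pics/g3.png

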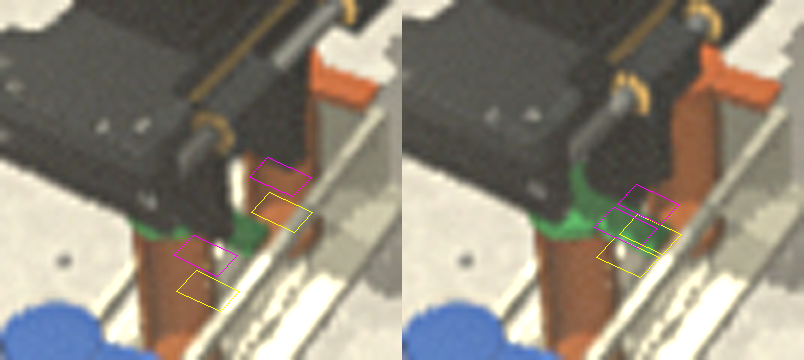

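The picture shows that the finger ends (near one about (215,252)) lie some 20 mm higher than the reported TCP, above the tongue. So I open, go lower and close again, judging by the width.

>>> {"method": "arm_command", "body": {
  "xyz": [
    [0,0,0],
    [0,0,0],
    [0,0,0],
    [0,0,-0.01],
    [0,0,-0.018],
    [0,0,-0.018]
  ],
  "rot": [
    [0,0,0],
    [0,0,0],
    [0,0,0],
    [0,0,0],
    [0,0,0],
    [0,0,0]
  ],
  "grip": 0.4
}}

```text
time: 4.17
ee_pos: [0.6026, -0.0446, 0.0692]
eef_rot: [0.992, -0.129, -0.002, 0.0]
ft_force: [-0.6, -0.3, -0.5]
width: 0.0321
grip_force: 0.0
```

>>> {"method": "arm_command", "body": {
  "xyz": [
    [0,0,0],
    [0,0,0],
    [0,0,0],
    [0,0,0],
    [0,0,0],
    [0,0,0]
  ],
  "rot": [
    [0,0,0],
    [0,0,0],
    [0,0,0],
    [0,0,0],
    [0,0,0],
    [0,0,0]
  ],
  "grip": 0
}}

```text
time: 4.67
ee_pos: [0.6041, -0.0446, 0.072]
eef_rot: [0.992, -0.129, 0.0, 0.0]
ft_force: [0.3, -0.4, 0.4]
width: 0.0041
grip_force: 0.0
```

```bash
python3 - <<'E'
from h import *
np.set_printoptions(precision=4,suppress=True)
s=save("side","s3.png")
H=cv2.cvtColor(s,cv2.COLOR_RGB2HSV)
for v in range(158,196):
    print(v,"".join("G" if 45<=h<=85 and S>80 else ("#" if V<62 and S<90 else("r" if h<16 and S>90 else ".")) for h,S,V in H[v,225:275].astype(int)))
st=r.read_state();print(st["ee_pos"],st["width"],st["ft_force"],st["torque"])
for z in(.07,.085,.1):print(z,proj("side",[*st["ee_pos"][:2],z]))
for l in("tongue_green","mouth_green"):
    for d in r.spot_point(l,"side")[:2]:print(l,d["conf"],w("side",d["at"]))
E
```

```text
158 ############################.################rrrrr
159 ###########################..###########rr##rrrrrr
160 ##########################..############rrrrrrrrrr
161 #########################..#############rrrrrrrrrr
162 ########################################rrr##rrrrr
163 ########################################rrr######r
164 ##########################....##########rrr#######
165 #########################.....#########rrrr#######
166 #########################......#######rrrrr######.
167 ##########################..#...#####rrrrrr#####..
168 ##########################..##..####rrrrrrr####...
169 #############################...###rrrrrrrr###....
170 #############################..####rrrrrrrr###...#
171 ############.######################rrrrrrrr##....#
172 ###################################rrrrrrrr#....##
173 ###################################rrrrrrrr#...###
174 ###################################rrrrrrrr#..####
175 ###################################rrrrrrr#...####
176 ###################################rrrrrrr...#....
177 ###################################rrrrrr...#.....

[... 550 characters left out ...]
188 .............r####rrrrrr.#.....#....###...........
189 .............rr.rrrrrrrr.#.........#..............
190 .............rrrrrrrrrrrr#........#...............
191 ............#rrrrrrrrrrrr#........#..............#
192 ...........#.rrrrrrrrrrrr.#......#..............#.
193 .............rrrrrrrrrrrr.#.....#..............#..
194 ..........#..rrrrrrrrrrrrr#....................#..
195 .........#...rrrrrrrrrrrr.#....#..................
[ 0.6041 -0.0446  0.0719] 0.002486976354860652 [ 0.1253 -0.0707 -0.4372] [ 0.0731  0.0555 -0.0065]
0.07 [254.4411 191.8605]
0.085 [254.1461 187.0758]
0.1 [253.8457 182.1947]
tongue_green 0.45 [ 0.6029 -0.0475  0.0943]
mouth_green 0.75 [ 0.6345 -0.0515  0.0904]
```

```bash
python3 - <<'E'
import cv2,numpy as np
o=[]
for f in("s2","s3"):
    c=cv2.imread(f"pics/{f}.png")[140:205,220:277].astype(float)
    c=255*(c/255)**.45
    o.append(cv2.resize(c.astype(np.uint8),(57*7,65*7),interpolation=cv2.INTER_NEAREST))
cv2.imwrite("pics/g4.png",np.hstack(o))
E
```

```text
(no output)
```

View pics/g4.png

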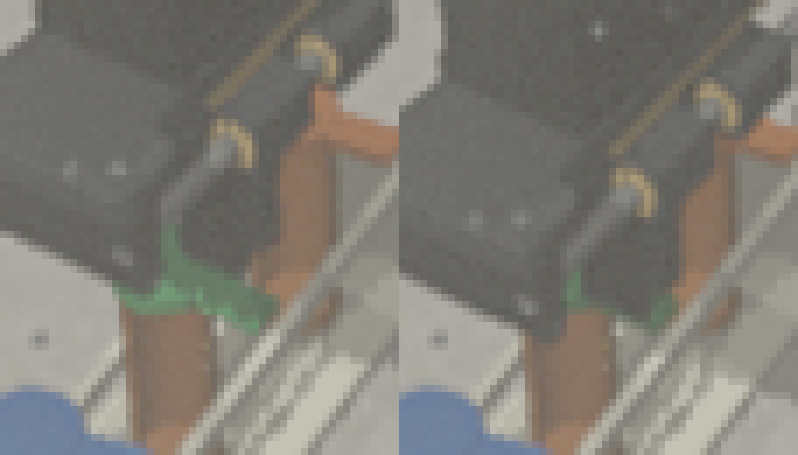

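The picture shows the closed fingertips (640,312) still above the tongue, whose lower edge (610-670, 300-325) stays visible. I feel for contact on the tongue's top, to get the true tip height.

>>> {"method": "arm_command", "body": {
  "xyz": [
    [0,0,-0.003],
    [0,0,-0.006],
    [0,0,-0.006],
    [0,0,-0.006]
  ],
  "rot": [
    [0,0,0],
    [0,0,0],
    [0,0,0],
    [0,0,0]
  ]
}}

```text
time: 5.15
ee_pos: [0.6041, -0.0446, 0.0657]
eef_rot: [0.992, -0.129, 0.0, 0.0]
ft_force: [0.9, -0.1, 1.2]
width: 0.0007
grip_force: 0.5
```

>>> {"method": "arm_command", "body": {
  "xyz": [
    [0,0,-0.002],
    [0,0,-0.004],
    [0,0,-0.004],
    [0,0,-0.004]
  ],
  "rot": [
    [0,0,0],
    [0,0,0],
    [0,0,0],
    [0,0,0]
  ]
}}

```text
time: 5.48
ee_pos: [0.6043, -0.0445, 0.0644]
eef_rot: [0.992, -0.129, 0.0, 0.0]
ft_force: [-11.0, 0.7, 24.9]
width: 0.0006
grip_force: 12.7
```

Contact at reported TCP z≈0.065 on the tongue's top (0.099): the real tips are about 34 mm behind the reported TCP. Use that: grip with reported z 0.056.

>>> {"method": "arm_command", "body": {
  "xyz": [
    [0,0,0.012],
    [0,0,0.012],
    [0,0,0.012],
    [0,0,0.012],
    [0,0,0.012],
    [0,0,0],
    [0,0,-0.006],
    [0,0,-0.006]
  ],
  "rot": [
    [0,0,0],
    [0,0,0],
    [0,0,0],
    [0,0,0],
    [0,0,0],
    [0,0,0],
    [0,0,0],
    [0,0,0]
  ],
  "grip": 0.4
}}

```text
time: 6.15
ee_pos: [0.6025, -0.0446, 0.0531]
eef_rot: [0.992, -0.129, -0.002, 0.0]
ft_force: [0.5, -0.1, -0.2]
width: 0.0337
grip_force: 0.0
```

>>> {"method": "arm_command", "body": {
  "xyz": [
    [0,0,0],
    [0,0,0],
    [0,0,0],
    [0,0,0],
    [0,0,0],
    [0,0,0]
  ],
  "rot": [
    [0,0,0],
    [0,0,0],
    [0,0,0],
    [0,0,0],
    [0,0,0],
    [0,0,0]
  ],
  "grip": 0
}}

```text
time: 6.65
ee_pos: [0.6033, -0.0479, 0.0559]
eef_rot: [0.992, -0.13, -0.0, 0.002]
ft_force: [-4.2, -7.0, 1.9]
width: 0.0137
grip_force: 12.0
```

```bash
python3 - <<'E'
from h import *
np.set_printoptions(precision=4,suppress=True)
P=np.array([.6041,-.0446]);x=np.array([.967,-.255]);y=np.array([.255,.967])
for e in(-.0375,.0375):
  for z in(.13,.142,.16,.176): print(e,z,proj("side",[*(P+.095*y+e*x),z]))
st=r.read_state();print(st["joint_positions"],st["torque"],st["ft_force"])
for l in("tongue_green","mouth_green","hinge_green"):
    for d in r.spot_point(l,"side")[:1]:print(l,d["conf"],w("side",d["at"]))
E
```

```text
-0.0375 0.13 [241.4413 207.5433]
-0.0375 0.142 [241.0611 203.4343]
-0.0375 0.16 [240.479  197.1308]
-0.0375 0.176 [239.9495 191.3824]
0.0375 0.13 [211.4183 192.8333]
0.0375 0.142 [210.7918 188.7138]
0.0375 0.16 [209.8337 182.3999]
0.0375 0.176 [208.9631 176.648 ]
[ 0.3455  0.4313 -0.4311  1.6483  0.2006  1.1071 -1.9729] [-1.6914  0.8787 -0.0461] [-4.2396 -7.0365  1.8794]
tongue_green 0.45 [ 0.6029 -0.0475  0.0943]
mouth_green 0.75 [ 0.6345 -0.0515  0.0904]
```

Gripped (13.7 mm). Now swing the cap along its arc to about 115°.

>>> {"method": "arm_command", "body": {
  "xyz": [
    [0.001,-0.003,0.008],
    [0.004,-0.004,0.016],
    [0.008,-0.005,0.0235],
    [0.013,-0.0065,0.03],
    [0.0195,-0.008,0.035],
    [0.0265,-0.01,0.0395],
    [0.034,-0.012,0.0425],
    [0.042,-0.014,0.044],
    [0.05,-0.016,0.044],
    [0.058,-0.018,0.0425],
    [0.066,-0.02,0.04],
    [0.069,-0.021,0.038],
    [0.069,-0.021,0.038],
    [0.069,-0.021,0.038]
  ],
  "rot": [
    [0,0,0],
    [0,0,0],
    [0,0,0],
    [0,0,0],
    [0,0,0],
    [0,0,0],
    [0,0,0],
    [0,0,0],
    [0,0,0],
    [0,0,0],
    [0,0,0],
    [0,0,0],
    [0,0,0],
    [0,0,0]
  ]
}}

```text
time: 7.97
ee_pos: [0.6755, -0.0671, 0.0958]
eef_rot: [0.992, -0.129, 0.002, 0.001]
ft_force: [0.7, -5.9, 3.9]
width: 0.0136
grip_force: 12.0
```

>>> {"method": "arm_command", "body": {
  "xyz": [
    [0,0,0],
    [0,0,0],
    [0,0,0],
    [0,0,0.02],
    [0,0,0.06],
    [0,0,0.1],
    [-0.04,0.04,0.12],
    [-0.08,0.08,0.12],
    [-0.12,0.12,0.12],
    [-0.16,0.16,0.12],
    [-0.19,0.19,0.12],
    [-0.22,0.215,0.12],
    [-0.23,0.215,0.12],
    [-0.23,0.215,0.12],
    [-0.23,0.215,0.12],
    [-0.23,0.215,0.12]
  ],
  "rot": [
    [0,0,0],
    [0,0,0],
    [0,0,0],
    [0,0,0],
    [0,0,0],
    [0,0,0.1],
    [0,0,0.2],
    [0,0,0.3],
    [0,0,0.4],
    [0,0,0.5],
    [0,0,0.6],
    [0,0,0.8],
    [0,0,1],
    [0,0,1.2],
    [0,0,1.39],
    [0,0,1.39]
  ],
  "grip": 0.45
}}

```text
time: 9.3
ee_pos: [0.442, 0.1514, 0.2146]
eef_rot: [0.883, 0.469, 0.001, 0.001]
ft_force: [0.5, -1.0, -0.1]
width: 0.039
grip_force: 0.0
```

```bash
python3 - <<'E'
from h import *
np.set_printoptions(precision=4,suppress=True)
s=save("side","s5.png");t=save("top","t5.png")
for n in("side","top"):
  for l in("tongue_green","mouth_green","hinge_green"):
    for d in r.spot_point(l,n)[:1]:print(n,l,d["conf"],w(n,d["at"]))
st=r.read_state();print(st["ee_pos"],st["joint_positions"])
def ascii(im,u0,u1,v0,v1):
    H=cv2.cvtColor(im,cv2.COLOR_RGB2HSV)
    for v in range(v0,v1): print(v,"".join("G" if 45<=h<=85 and S>70 and V>25 else ("#" if V<62 and S<90 else("r" if h<16 and S>90 else ".")) for h,S,V in H[v,u0:u1].astype(int)))
ascii(s,220,265,155,195); ascii(t,285,325,140,185)
for p in([.6325,-.0538,.092],[.65,-.0584,.092],[.65+.0222,-.0584-.0058,.092+.0522]):print(proj("side",p),proj("top",p))
E
```

```text
side tongue_green 0.78 [ 0.6656 -0.0627  0.1364]
side mouth_green 0.74 [ 0.634  -0.0562  0.0914]
side hinge_green 0.56 [ 0.6501 -0.061   0.0854]
top tongue_green 0.64 [ 0.667  -0.0661  0.1333]
top mouth_green 0.74 [ 0.6334 -0.0539  0.0907]
top hinge_green 0.85 [ 0.6504 -0.0574  0.0889]
[0.4432 0.1494 0.2137] [ 0.2968  0.0057 -0.7109  1.7873  0.0035  1.3501 -1.0212]
155 .......GGGG.................#################
156 ......GGGGG.................#################
157 ......GGGGGG................#################
158 ......GGGGGG................#################
159 ......GGGGGGG................################
160 .......GGGGGG.................###############
161 .......GGGGGG.................###############
162 ........GGGGGGG...............###############
163 ........GGGGGGGGG.............###############
164 ........GGGGGGGGGG.............######.#######
165 ........GGGGGGGGGG.............#####..#######
166 ........GGGGGGGGGGG............#####...######
167 .......GGGGGGGGGGGG............#######..#####
168 .......GGGGGGGGGGGG............########...###
169 .......GGGGGGGGGGGG.........
[... 2710 characters left out ...]
2 ...............rrrrrrrr.................
173 ....................r...................
174 ........................................
175 ........................................
176 ........................................
177 ........................................
178 ........................................
179 ........................................
180 ........................................
181 ........................................
182 ........................................
183 ........................................
184 ........................................
[243.2311 179.1576] [304.849 161.821]
[236.527  176.0616] [306.4907 154.856 ]
[226.1904 154.6413] [309.9347 140.4775]
```

```bash
python3 - <<'E'
from h import *
from scipy.spatial.transform import Rotation as R
np.set_printoptions(precision=4,suppress=True)
st=r.read_state();Q=R.from_quat(st["eef_rot"]).as_matrix();print(st["ee_pos"],np.degrees(np.arctan2(Q[1,0],Q[0,0])),Q[:,2])
E
```

```text
[0.4432 0.1494 0.2137] 55.258994503839006 [-0.0002  0.0003 -1.    ]
```

>>> {"method": "arm_command", "body": {
  "xyz": [
    [0.003,0.015,-0.03],
    [0.003,0.015,-0.07],
    [0.003,0.015,-0.11],
    [0.003,0.015,-0.15],
    [0.003,0.015,-0.18],
    [0.003,0.015,-0.2],
    [0.003,0.015,-0.215],
    [0.003,0.015,-0.225],
    [0.003,0.015,-0.23],
    [0.003,0.015,-0.234],
    [0.003,0.015,-0.234]
  ],
  "rot": [
    [0,0,0.1],
    [0,0,0.167],
    [0,0,0.167],
    [0,0,0.167],
    [0,0,0.167],
    [0,0,0.167],
    [0,0,0.167],
    [0,0,0.167],
    [0,0,0.167],
    [0,0,0.167],
    [0,0,0.167]
  ]
}}

```text
time: 10.62
ee_pos: [0.4462, 0.1644, -0.0202]
eef_rot: [0.844, 0.537, 0.0, 0.0]
ft_force: [0.1, -0.5, 0.3]
width: 0.0392
grip_force: 0.0
```

>>> {"method": "arm_command", "body": {
  "xyz": [
    [0,0,-0.003],
    [0,0,-0.006],
    [0,0,-0.009],
    [0,0,-0.01],
    [0,0,-0.01]
  ],
  "rot": [
    [0,0,0],
    [0,0,0],
    [0,0,0],
    [0,0,0],
    [0,0,0]
  ]
}}

```text
time: 11.03
ee_pos: [0.4459, 0.1643, -0.0304]
eef_rot: [0.844, 0.537, -0.0, 0.0]
ft_force: [-0.0, -0.1, 0.4]
width: 0.0387
grip_force: 0.0
```

>>> {"method": "arm_command", "body": {
  "xyz": [
    [0,0,0],
    [0,0,0],
    [0,0,0],
    [0,0,0],
    [0,0,0],
    [0,0,0],
    [0,0,0]
  ],
  "rot": [
    [0,0,0],
    [0,0,0],
    [0,0,0],
    [0,0,0],
    [0,0,0],
    [0,0,0],
    [0,0,0]
  ],
  "grip": 0,
  "squeeze": 25
}}

```text
time: 11.62
ee_pos: [0.4461, 0.1644, -0.0302]
eef_rot: [0.844, 0.537, 0.0, 0.0]
ft_force: [-0.4, 0.3, 0.5]
width: 0.012
grip_force: 25.0
```

```bash
cat >> h.py <<'E'
from scipy.spatial.transform import Rotation as R
a=np.radians(99);X=np.array([np.cos(a),np.sin(a),0]);Z=np.array([0,0,1.]);Y=np.cross(Z,X);U=(X+Z)/2**.5;N=(-X+Z)/2**.5
SEAT=np.array([.4743,-.1915,.055])
R1=R.from_matrix(np.c_[U,-Y,-N])
E
python3 - <<'E'
from h import *
np.set_printoptions(precision=4,suppress=True)
st=r.read_state();R0=R.from_quat(st["eef_rot"]);b=np.array([-.02,0,-.036])
print("bar now",st["ee_pos"]+R0.apply(b))
B=SEAT+.07*N+.03*Z
ee=B-R1.apply(b);print("ee",ee,"shift",ee-st["ee_pos"],"rot",(R1*R0.inv()).as_rotvec())
E
```

```text
bar now [0.4376 0.1463 0.0058]
ee [ 0.4758 -0.2013  0.1232] shift [ 0.0297 -0.3657  0.1533] rot [ 0.7887 -0.1109  0.5629]
```

>>> {"method": "arm_command", "body": {
  "xyz": [
    [0,0,0.02],
    [0,0,0.05],
    [0,0,0.09],
    [0,-0.01,0.13],
    [0,-0.04,0.16],
    [0.003,-0.08,0.18],
    [0.006,-0.115,0.18],
    [0.01,-0.15,0.18],
    [0.013,-0.185,0.18],
    [0.017,-0.22,0.18],
    [0.02,-0.255,0.18],
    [0.023,-0.29,0.18],
    [0.026,-0.325,0.18],
    [0.03,-0.35,0.17],
    [0.03,-0.366,0.16],
    [0.03,-0.366,0.153],
    [0.03,-0.366,0.153],
    [0.03,-0.366,0.153],
    [0.03,-0.366,0.153]
  ],
  "rot": [
    [0,0,0],
    [0,0,0],
    [0,0,0],
    [0.05,-0.01,0.04],
    [0.12,-0.02,0.09],
    [0.2,-0.03,0.14],
    [0.28,-0.04,0.2],
    [0.36,-0.05,0.26],
    [0.44,-0.06,0.31],
    [0.52,-0.07,0.37],
    [0.6,-0.085,0.43],
    [0.68,-0.095,0.48],
    [0.75,-0.105,0.53],
    [0.789,-0.111,0.563],
    [0.789,-0.111,0.563],
    [0.789,-0.111,0.563],
    [0.789,-0.111,0.563],
    [0.789,-0.111,0.563],
    [0.789,-0.111,0.563]
  ]
}}

```text
time: 13.2
ee_pos: [0.4764, -0.2001, 0.1238]
eef_rot: [0.599, 0.703, 0.249, -0.291]
ft_force: [0.6, 1.0, -0.2]
width: 0.0117
grip_force: 25.0
```

```bash
python3 - <<'E'
from h import *
np.set_printoptions(precision=4,suppress=True)
s=save("side","s6.png");t=save("top","t6.png")
st=r.read_state();Q=R.from_quat(st["eef_rot"]);b=np.array([-.02,0,-.036])
print(st["ee_pos"],np.degrees((R1*Q.inv()).as_rotvec()),st["joint_positions"])
T=st["ee_pos"]+Q.apply(b);W=st["ee_pos"]+Q.apply([-.02,0,0])+[0,0,.036];u=Q.apply([1,0,0])
for n,im in(("side",s),("top",t)):
    print(n,"T",proj(n,T),proj(n,T-.038*u),proj(n,T+.038*u),"W",proj(n,W),proj(n,W-.038*u))
    H=cv2.cvtColor(im,cv2.COLOR_RGB2HSV);m=cv2.inRange(H,(45,80,25),(85,255,255));c=proj(n,T).astype(int);k=m[c[1]-40:c[1]+40,c[0]-40:c[0]+40]
    ys,xs=np.where(k>0);print(len(xs),c-40, xs.min()+c[0]-40 if len(xs) else 0)
    for row in k[::2]:
        if row.any(): print("".join("G" if q else "." for q in row))
    for d in r.spot_point("bar_center",n)[:3]: print(d["conf"],w(n,d["at"]),proj(n,w(n,d["at"])))
print(T,W)
E
```

```text
[ 0.4764 -0.2004  0.124 ] [ 0.0333  0.0753 -0.1206] [ 0.9096  0.6554 -0.3501  1.4032 -0.3491  1.6672  0.7934]
side T [331.8111 125.4185] [331.9688 127.2361] [331.6428 123.4797] W [331.1806 128.7918] [331.3615 130.5405]
32 [291  85] 328
.....................................GGGGGG.....................................
.....................................GGGGGG.....................................
.......................................GGG......................................
0.62 [0.5466 0.1664 0.0029] [247.2689 293.6158]
0.61 [0.3489 0.2047 0.0047] [338.6046 336.4483]
0.45 [ 0.4849 -0.2354  0.1353] [330.4435 126.3161]
top T [386.6181 218.8001] [394.8088 217.8675] [377.9728 219.7825] W [377.0903 220.3242] [385.6327 219.3422]
87 [346 178] 376
...........................................G.G..G...............................
..............................GGGGGGGGGGGGGGGGGGGGG.............................
..............................GGGGGGGGGGGGG.G...................................
..............................GGGGG.............................................
0.65 [0.5436 0.1656 0.0033] [220.5486 204.3024]
0.53 [0.3482 0.2093 0.0086] [204.1961 279.5574]
0.39 [ 0.4822 -0.2379  0.1352] [385.9496 219.0127]
[ 0.4827 -0.2395  0.1353] [ 0.4787 -0.2144  0.1459]
```

The bar's pixels match the "tip 36 mm behind the TCP along the tool" model (top view 376-396 against predicted 378-395). Approach the trough.

>>> {"method": "arm_command", "body": {
  "xyz": [
    [-0.002,0.011,-0.017],
    [-0.004,0.022,-0.034],
    [-0.006,0.033,-0.05],
    [-0.008,0.04,-0.062],
    [-0.008,0.044,-0.068],
    [-0.008,0.044,-0.068],
    [-0.0085,0.047,-0.071],
    [-0.009,0.05,-0.074],
    [-0.009,0.05,-0.074]
  ],
  "rot": [
    [0,0,0],
    [0,0,0],
    [0,0,0],
    [0,0,0],
    [0,0,0],
    [0,0,0],
    [0,0,0],
    [0,0,0],
    [0,0,0]
  ]
}}

```text
time: 14.15
ee_pos: [0.4672, -0.1514, 0.0489]
eef_rot: [0.6, 0.703, 0.249, -0.291]
ft_force: [-0.2, -0.3, 0.2]
width: 0.0116
grip_force: 25.0
```

>>> {"method": "arm_command", "body": {
  "xyz": [
    [0,0.001,-0.001],
    [0,0.002,-0.002],
    [0,0.002,-0.002]
  ],
  "rot": [
    [0,0,0],
    [0,0,0],
    [0,0,0]
  ]
}}

```text
time: 14.4
ee_pos: [0.4671, -0.1496, 0.0468]
eef_rot: [0.6, 0.703, 0.249, -0.291]
ft_force: [0.8, 0.2, -1.3]
width: 0.0118
grip_force: 25.0
```

>>> {"method": "arm_command", "body": {
  "xyz": [
    [0,-0.001,-0.001],
    [0,-0.002,-0.002],
    [0,-0.003,-0.003],
    [0,-0.003,-0.003]
  ],
  "rot": [
    [0,0,0],
    [0,0,0],
    [0,0,0],
    [0,0,0]
  ]
}}

```text
time: 14.73
ee_pos: [0.4671, -0.1524, 0.0438]
eef_rot: [0.6, 0.702, 0.249, -0.291]
ft_force: [-0.7, 0.8, 1.8]
width: 0.0117
grip_force: 25.0
```

>>> {"method": "arm_command", "body": {
  "xyz": [
    [0,0.0005,-0.0005],
    [0,0.001,-0.001],
    [0,0.0015,-0.0015],
    [0,0.0015,-0.0015]
  ],
  "rot": [
    [0,0,0],
    [0,0,0],
    [0,0,0],
    [0,0,0]
  ]
}}

```text
time: 15.07
ee_pos: [0.4671, -0.1519, 0.0433]
eef_rot: [0.6, 0.703, 0.249, -0.291]
ft_force: [-3.6, -3.5, 10.0]
width: 0.0115
grip_force: 25.0
```

Contact with floor and foot plate. Release and retreat along the trough's open direction.

>>> {"method": "arm_command", "body": {
  "xyz": [
    [0,0,0],
    [0,0,0],
    [0,0,0],
    [0,0,0],
    [0.001,-0.007,0.007],
    [0.003,-0.02,0.02],
    [0.006,-0.04,0.04],
    [0.009,-0.06,0.06],
    [0.011,-0.07,0.08],
    [0.011,-0.07,0.11],
    [0.011,-0.07,0.14],
    [0.011,-0.07,0.14]
  ],
  "rot": [
    [0,0,0],
    [0,0,0],
    [0,0,0],
    [0,0,0],
    [0,0,0],
    [0,0,0],
    [0,0,0],
    [0,0,0],
    [0,0,0],
    [0,0,0],
    [0,0,0],
    [0,0,0]
  ],
  "grip": 0.4
}}

```text
time: 16.07
ee_pos: [0.4799, -0.2226, 0.1882]
eef_rot: [0.6, 0.704, 0.249, -0.287]
ft_force: [0.8, 0.3, 1.0]
width: 0.0351
grip_force: 0.0
```

```bash
python3 - <<'E'
from h import *
np.set_printoptions(precision=4,suppress=True)
s=save("side","s7.png");t=save("top","t7.png")
st=r.read_state();Q=R.from_quat(st["eef_rot"]);print(st["ee_pos"],st["time"],st["joint_positions"])
e1=SEAT-.038*U;e2=SEAT+.038*U
for n,im in(("side",s),("top",t)):
    print(n,proj(n,SEAT),proj(n,e1),proj(n,e2), proj(n,e2+.006*N),proj(n,SEAT+.004*U+.006*N))
    H=cv2.cvtColor(im,cv2.COLOR_RGB2HSV);m=cv2.inRange(H,(45,80,25),(85,255,255));c=proj(n,SEAT).astype(int);k=m[c[1]-20:c[1]+20,c[0]-25:c[0]+25];print(c-[25,20])
    for i,row in enumerate(k):
        if row.any(): print(i+c[1]-20,"".join("G" if q else "." for q in row))
    for d in r.spot_point("bar_center",n)[:3]: print(d["conf"],w(n,d["at"]))
# second grasp: tool z=-U ; candidates y=+-Y
p=np.array([0,0,-.036])
for sg in(1,-1):
    z=-U;y=sg*Y;R2=R.from_matrix(np.c_[np.cross(y,z),y,z]);print(sg,"rot",(R2*Q.inv()).as_rotvec(),"tip at bar+14mm: ee",SEAT+.014*U+.034*z, "standoff70",SEAT+.084*U+.034*z-st["ee_pos"])
E
```

```text
[ 0.4785 -0.2219  0.1835] 16.1667 [ 0.9186  0.6306 -0.3455  1.3062 -0.3603  1.7833  0.7594]
side [328.0428 165.3104] [328.3462 165.8849] [327.7196 164.6982] [328.0073 162.0694] [328.2895 162.6938]
[303 145]
164 .......................GGGG.......................
165 ......................GGGGG.......................
166 ......................GGGGG.......................
167 ......................GGGGG.......................
168 .......................GGGG.......................
0.82 [0.5455 0.1658 0.0047]
0.7 [0.3506 0.208  0.0029]
0.43 [ 0.4761 -0.1891  0.0569]
top [360.6035 225.7505] [368.9255 224.7488] [351.8569 226.801 ] [353.8189 226.3457] [361.6472 225.41  ]
[335 205]
223 ...............................GG.G...............
224 .......................GGGGGGGGGGGG...............
225 ...............GGGGGGGGGGGGGGGGGGGGG..............
226 ..............GGGGGGGGGGGGGGGGGGGGGG..............
227 ...............GGGGGGGGGGGGGGGGGGGG...............
228 ...............GGGGGGGGGGGGGGGG...................
229 ...............GGGGGG.............................
0.6 [0.3472 0.2079 0.0071]
0.53 [0.5446 0.1661 0.0047]
1 rot [ 0.0031 -0.003  -3.1415] tip at bar+14mm: ee [ 0.4765 -0.2055  0.0409] standoff70 [-0.0098  0.0653 -0.0931]
-1 rot [-1.5495 -0.244  -0.0012] tip at bar+14mm: ee [ 0.4765 -0.2055  0.0409] standoff70 [-0.0098  0.0653 -0.0931]
```

Bar lies seated (top view cols 349-370, row 226, as predicted). Turn the tool over to the other 45° tilt, above the raised end.

>>> {"method": "arm_command", "body": {
  "xyz": [
    [0,0.005,0.02],
    [0,0.01,0.03],
    [0,0.015,0.03],
    [0,0.02,0.03],
    [-0.01,0.025,0.03],
    [-0.01,0.03,0.03],
    [-0.01,0.035,0.03],
    [-0.01,0.04,0.03],
    [-0.01,0.05,0.03],
    [-0.01,0.06,0.03],
    [-0.01,0.065,0.03],
    [-0.01,0.065,0.03],
    [-0.01,0.065,0.03],
    [-0.01,0.065,0.03],
    [-0.01,0.065,0.03],
    [-0.01,0.065,0.03],
    [-0.01,0.065,0.03],
    [-0.01,0.065,0.03]
  ],
  "rot": [
    [-0.11,-0.017,0],
    [-0.22,-0.035,0],
    [-0.33,-0.052,0],
    [-0.44,-0.069,0],
    [-0.55,-0.087,0],
    [-0.66,-0.104,0],
    [-0.77,-0.121,0],
    [-0.88,-0.139,0],
    [-0.99,-0.156,0],
    [-1.1,-0.173,0],
    [-1.21,-0.19,0],
    [-1.32,-0.208,0],
    [-1.43,-0.225,0],
    [-1.55,-0.244,0],
    [-1.55,-0.244,0],
    [-1.55,-0.244,0],
    [-1.55,-0.244,0],
    [-1.55,-0.244,0]
  ]
}}

```text
time: 17.77
ee_pos: [0.4679, -0.1571, 0.2125]
eef_rot: [0.601, 0.702, -0.248, 0.289]
ft_force: [-0.5, -1.0, -0.0]
width: 0.0351
grip_force: 0.0
```

```bash
python3 - <<'E'
from h import *
np.set_printoptions(precision=4,suppress=True)
st=r.read_state();Q=R.from_quat(st["eef_rot"]);print(st["ee_pos"],st["joint_positions"])
z=-U;y=-Y;R2=R.from_matrix(np.c_[np.cross(y,z),y,z]);print("rot",(R2*Q.inv()).as_rotvec())
for k in(.084,.05,.014): print(k,SEAT+k*U-.034*U-st["ee_pos"])
E
```

```text
[ 0.4679 -0.1571  0.2125] [ 0.3745  0.045  -0.7368  2.0026  0.8066  1.3917 -0.4814]
rot [-0.0034 -0.0016  0.0032]
0.084 [ 0.0008  0.0005 -0.1221]
0.05 [ 0.0046 -0.0232 -0.1461]
0.014 [ 0.0086 -0.0483 -0.1716]
```

>>> {"method": "arm_command", "body": {
  "xyz": [
    [0.001,0,-0.035],
    [0.001,0,-0.07],
    [0.001,0,-0.1],
    [0.001,0,-0.115],
    [0.001,0,-0.122],
    [0.002,-0.007,-0.13],
    [0.004,-0.016,-0.139],
    [0.005,-0.025,-0.148],
    [0.006,-0.034,-0.157],
    [0.007,-0.041,-0.164],
    [0.008,-0.045,-0.168],
    [0.0085,-0.047,-0.17],
    [0.0085,-0.047,-0.17]
  ],
  "rot": [
    [0,0,0],
    [0,0,0],
    [0,0,0],
    [0,0,0],
    [0,0,0],
    [0,0,0],
    [0,0,0],
    [0,0,0],
    [0,0,0],
    [0,0,0],
    [0,0,0],
    [0,0,0],
    [0,0,0]
  ]
}}

```text
time: 18.85
ee_pos: [0.4764, -0.2035, 0.042]
eef_rot: [0.601, 0.703, -0.249, 0.29]
ft_force: [-0.2, 1.2, 0.9]
width: 0.0349
grip_force: 0.0
```

>>> {"method": "arm_command", "body": {
  "xyz": [
    [0,0,0],
    [0,0,0],
    [0,0,0],
    [0,0,0],
    [0,0,0],
    [0,0,0]
  ],
  "rot": [
    [0,0,0],
    [0,0,0],
    [0,0,0],
    [0,0,0],
    [0,0,0],
    [0,0,0]
  ],
  "grip": 0,
  "squeeze": 25
}}

```text
time: 19.35
ee_pos: [0.4767, -0.203, 0.0424]
eef_rot: [0.6, 0.703, -0.248, 0.29]
ft_force: [0.2, 0.6, 1.2]
width: 0.0118
grip_force: 25.0
```

```bash
cat >> h.py <<'E'
psi=np.radians(75.2);yv=np.array([np.cos(psi),np.sin(psi),0]);R3=R.from_matrix(np.c_[np.cross(yv,-Z),yv,-Z])
E
python3 - <<'E'
from h import *
np.set_printoptions(precision=4,suppress=True)
st=r.read_state();Q=R.from_quat(st["eef_rot"])
print("rot",(R3*Q.inv()).as_rotvec(),"shift",np.array([.6330,-.0552,.092+.035+.0208])-st["ee_pos"])
E
```

```text
rot [0.6143 0.5536 1.0934] shift [0.1563 0.1478 0.1054]
```

>>> {"method": "arm_command", "body": {
  "xyz": [
    [0.001,-0.007,0.007],
    [0.002,-0.014,0.016],
    [0.003,-0.02,0.04],
    [0.003,-0.02,0.08],
    [0.003,-0.02,0.12],
    [0.01,-0.01,0.15],
    [0.025,0.01,0.18],
    [0.04,0.03,0.2],
    [0.055,0.05,0.2],
    [0.07,0.07,0.2],
    [0.085,0.09,0.2],
    [0.1,0.11,0.2],
    [0.115,0.13,0.2],
    [0.13,0.14,0.2],
    [0.145,0.148,0.19],
    [0.156,0.148,0.165],
    [0.156,0.148,0.135],
    [0.156,0.148,0.11],
    [0.156,0.148,0.105],
    [0.156,0.148,0.105]
  ],
  "rot": [
    [0,0,0],
    [0,0,0],
    [0,0,0],
    [0.03,0.03,0.06],
    [0.07,0.06,0.12],
    [0.12,0.11,0.22],
    [0.17,0.16,0.31],
    [0.23,0.2,0.4],
    [0.28,0.25,0.5],
    [0.33,0.3,0.59],
    [0.39,0.35,0.69],
    [0.44,0.4,0.78],
    [0.49,0.44,0.88],
    [0.55,0.49,0.97],
    [0.59,0.53,1.05],
    [0.614,0.554,1.093],
    [0.614,0.554,1.093],
    [0.614,0.554,1.093],
    [0.614,0.554,1.093],
    [0.614,0.554,1.093]
  ]
}}

```text
time: 21.02
ee_pos: [0.6313, -0.0551, 0.1456]
eef_rot: [0.129, 0.992, -0.0, -0.002]
ft_force: [-0.1, -0.6, 0.1]
width: 0.0116
grip_force: 25.0
```

```bash
python3 - <<'E'
from h import *
np.set_printoptions(precision=4,suppress=True)
s=save("side","s8.png")
st=r.read_state();Q=R.from_quat(st["eef_rot"]);E=st["ee_pos"]+Q.apply([0,0,.0208]);print(st["ee_pos"],Q.as_matrix()[:,2],np.degrees((R3*Q.inv()).as_rotvec()),"end",E)
print("end px",proj("side",E),"tip px",proj("side",st["ee_pos"]-Q.apply([0,0,.034])),"mouth",proj("side",[.633,-.0552,.092]))
for l in("mouth_green","bar_center"):
  for d in r.spot_point(l,"side")[:4]:print(l,d["conf"],w("side",d["at"]),proj("side",w("side",d["at"])))
H=cv2.cvtColor(s,cv2.COLOR_RGB2HSV)
for v in range(145,192): print(v,"".join("G" if 45<=h<=85 and S>70 and V>22 else ("#" if V<50 and S<90 else("r" if h<16 and S>90 else ".")) for h,S,V in H[v,220:268].astype(int)))
c=cv2.resize((255*(s[130:200,210:285]/255.)**.6).astype(np.uint8),(600,560),interpolation=cv2.INTER_CUBIC);cv2.imwrite("pics/g8.png",c[:,:,::-1])
E
```

```text
[ 0.6324 -0.0549  0.1478] [-0.0008 -0.0008 -1.    ] [ 0.0469 -0.0476 -0.0114] end [ 0.6324 -0.0549  0.127 ]
end px [242.5124 167.1792] tip px [240.9067 147.812 ] mouth [243.2438 178.6785]
mouth_green 0.56 [ 0.6328 -0.0537  0.0902] [243.1372 179.7603]
mouth_green 0.18 [ 0.6518 -0.0614  0.0894] [236.3498 175.8417]
bar_center 0.74 [0.5458 0.1629 0.004 ] [248.2008 291.979 ]
bar_center 0.56 [0.3486 0.2058 0.002 ] [338.4696 337.6962]
bar_center 0.48 [ 0.6372 -0.0517  0.1638] [238.7334 154.8447]
bar_center 0.19 [0.6009 0.3807 0.0342] [174.6903 374.8454]
145 #########...############G####...................
146 #########...###########G#####...................
147 ##..#####...###########G#####...................
148 ###..####....##########G####....................
149 #########....############.......................
150 #########....##########G...............rrrr.....
151 .########....###########............rrrrrrrrrr..
152 ....#####......#########...........rrrrrrrrrrrrr
153 ......##GG.......########.........rrrrrrrrrrrrrr
154 .......GGGG.......#######........rrrrrrrrrrrrrrr
155 .......GGGG..
[... 1243 characters left out ...]
rrrrrrrr...
179 ...............G.rr#rrrrrrrrrr......rrrrrrrr....
180 .................rr.rrrrrrrrrr......rrrrrrrr....
181 .................rrrrrrrrrrrrr......rrrrrrr.....
182 .................rrrrrrrrrrrrr......rrrrrr......
183 .................rrrrrrrrrrrrr......rrrrr.....rr
184 .................rrrrrrrrrrrrr......rrrrr....rr.
185 .................rrrrrrrrrrrrr.......rr......rr.
186 ..................rrrrrrrrrrrr..............rr..
187 ..................rrrrrrrrrrrr..................
188 ..................rrrrrrrrrrrr..................
189 ..................rrrrrrrrrrr...................
190 ..................rrrrrrrrrrrr..................
191 ..................rrrrrrrrrrrr..................
```

View pics/g8.png

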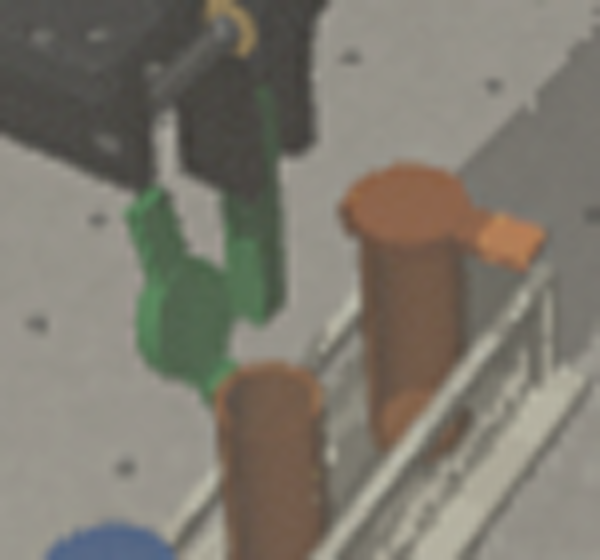

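The picture shows the bar upright, its lower end at (258,300) above the open rim (270,386), the open cap behind it; this agrees with the predicted pixels within a pixel. Lower it.

>>> {"method": "arm_command", "body": {
  "xyz": [
    [0.0005,0,-0.015],
    [0.0005,0,-0.03],
    [0.0005,0,-0.04],
    [0.0005,0,-0.047],
    [0.0005,0,-0.047]
  ],
  "rot": [
    [0,0,0],
    [0,0,0],
    [0,0,0],
    [0,0,0],
    [0,0,0]
  ]
}}

```text
time: 21.58
ee_pos: [0.6327, -0.0552, 0.0998]
eef_rot: [0.129, 0.992, -0.001, -0.001]
ft_force: [0.2, -1.2, -0.9]
width: 0.0115
grip_force: 25.0
```

>>> {"method": "arm_command", "body": {
  "xyz": [
    [0,0,-0.01],
    [0,0,-0.02],
    [0,0,-0.03],
    [0,0,-0.037],
    [0,0,-0.037]
  ],
  "rot": [
    [0,0,0],
    [0,0,0],
    [0,0,0],
    [0,0,0],
    [0,0,0]
  ]
}}

```text
time: 22.0
ee_pos: [0.6319, -0.0551, 0.0611]
eef_rot: [0.129, 0.992, -0.0, -0.002]
ft_force: [-0.2, 0.2, -0.2]
width: 0.0115
grip_force: 25.0
```

>>> {"method": "arm_command", "body": {
  "xyz": [
    [0,0,0],
    [0,0,0],
    [0,0,0],
    [0,0,0],
    [0,0,0.02],
    [0,0,0.06],
    [0,0,0.1],
    [0,0,0.13],
    [-0.03,0,0.15],
    [-0.07,0,0.15],
    [-0.11,0,0.15],
    [-0.15,0,0.15],
    [-0.15,0,0.15]
  ],
  "rot": [
    [0,0,0],
    [0,0,0],
    [0,0,0],
    [0,0,0],
    [0,0,0],
    [0,0,0],
    [0,0,0],
    [0,0,0],
    [0,0,0],
    [0,0,0],
    [0,0,0],
    [0,0,0],
    [0,0,0]
  ],
  "grip": 0.3
}}

```text
time: 23.08
ee_pos: [0.4768, -0.0552, 0.2132]
eef_rot: [0.129, 0.992, -0.003, -0.001]
ft_force: [1.4, 0.1, 0.6]
width: 0.0263
grip_force: 0.0
```

```bash
python3 - <<'E'
from h import *
np.set_printoptions(precision=4,suppress=True)
s=save("side","s9.png");t=save("top","t9.png")
def asc(im,u0,u1,v0,v1):
    H=cv2.cvtColor(im,cv2.COLOR_RGB2HSV)
    for v in range(v0,v1): print(v,"".join("G" if 45<=h<=85 and S>70 and V>20 else ("#" if V<50 and S<90 else("r" if h<16 and S>90 else ".")) for h,S,V in H[v,u0:u1].astype(int)))
asc(s,220,262,150,192);asc(t,290,325,138,178)
for n in("side","top"):
  for l in("bar_center","tongue_green"):
    for d in r.spot_point(l,n)[:4]:print(n,l,d["conf"],w(n,d["at"]))
st=r.read_state();print(st["ee_pos"],st["time"])
E
```

```text
150 .......................................rrr
151 ....................................rrrrrr
152 ..................................rrrrrrrr
153 .........G.......................rrrrrrrrr
154 ........GGG......................rrrrrrrrr
155 .......GGGG.....................rrrrrrrrrr
156 ......GGGGGG....................rrrrrrrrrr
157 ......GGGGGG....................rrrrrrrrrr
158 ......GGGGGG.....................rrrrrrrrr
159 ......GGGGGG.....................rrrrrrrrr
160 .......GGGGGG......................rrrrrrr
161 .......GGGGGG......................rrrrrrr
162 ........GGGGGGG....................rrrrrrr
163 ........GGGGGGGGG..................rrrrrrr
164 ........GGGGGGGGGG.................rrrrrrr
165 ........GGGGGGGGGG.................rrrrrrr
166 ........GGGGGGGGGGG................rrrrrrr
167 .......GGGGGGGGGGGG.................rrrrrr
168 .......GGGGGGGGGGGG.................rrrrrr
169 .......GGGGGGGGGGGG................rrrrrrr
170 .......GGGGGGGGGGGG................rrrrrrr
171 .......GGGGGGGGGGG..................rrrrrr
172 .......GGGGGGGGGGG..................rrrrrr
173 .......GGGGGGGG
[... 2125 characters left out ...]
............................
170 ...................................
171 ...................................
172 ...................................
173 ...................................
174 ...................................
175 ...................................
176 ...................................
177 ...................................
side bar_center 0.87 [0.5453 0.1661 0.0039]
side bar_center 0.55 [0.3502 0.2089 0.0052]
side bar_center 0.53 [ 0.6389 -0.054   0.0476]
side tongue_green 0.51 [ 0.666  -0.0635  0.1367]
top bar_center 0.73 [0.3472 0.2109 0.0037]
top bar_center 0.67 [0.5436 0.1663 0.0053]
top tongue_green 0.65 [ 0.6645 -0.0652  0.1332]
[ 0.4841 -0.0548  0.2133] 23.3833
```

The bar dropped into the vial (centre about z 0.048, expected 0.050; green end visible inside the rim), cap still open. Now shut the fingers and go behind the open cap.

>>> {"method": "arm_command", "body": {
  "xyz": [
    [0.03,-0.002,0],
    [0.07,-0.005,0],
    [0.11,-0.008,0],
    [0.15,-0.01,0],
    [0.18,-0.013,0],
    [0.207,-0.0145,0],
    [0.207,-0.0145,0],
    [0.207,-0.0145,-0.03],
    [0.207,-0.0145,-0.06],
    [0.207,-0.0145,-0.09],
    [0.207,-0.0145,-0.11],
    [0.207,-0.0145,-0.12],
    [0.207,-0.0145,-0.12]
  ],
  "rot": [
    [0,0,0],
    [0,0,0],
    [0,0,0],
    [0,0,0],
    [0,0,0],
    [0,0,0],
    [0,0,0],
    [0,0,0],
    [0,0,0],
    [0,0,0],
    [0,0,0],
    [0,0,0],
    [0,0,0]
  ],
  "grip": 0,
  "squeeze": 10
}}

```text
time: 24.47
ee_pos: [0.6888, -0.0694, 0.09]
eef_rot: [0.129, 0.992, -0.0, -0.003]
ft_force: [0.1, 0.3, 0.6]
width: 0.0005
grip_force: 0.0
```

>>> {"method": "arm_command", "body": {
  "xyz": [
    [-0.007,0.002,0.002],
    [-0.0135,0.0035,0.0035],
    [-0.0185,0.005,0.005],
    [-0.024,0.006,0.007],
    [-0.0345,0.009,0.0075],
    [-0.045,0.012,0.0055],
    [-0.0545,0.0145,0.0005],
    [-0.059,0.0155,-0.003],
    [-0.063,0.0165,-0.007],
    [-0.066,0.0175,-0.012],
    [-0.069,0.018,-0.0165],
    [-0.071,0.0185,-0.022],
    [-0.072,0.019,-0.027],
    [-0.072,0.019,-0.027]
  ],
  "rot": [
    [0,0,0],
    [0,0,0],
    [0,0,0],
    [0,0,0],
    [0,0,0],
    [0,0,0],
    [0,0,0],
    [0,0,0],
    [0,0,0],
    [0,0,0],
    [0,0,0],
    [0,0,0],
    [0,0,0],
    [0,0,0]
  ]
}}

```text
time: 25.63
ee_pos: [0.6179, -0.0506, 0.0666]
eef_rot: [0.129, 0.992, -0.001, -0.0]
ft_force: [-2.9, -0.0, 5.6]
width: 0.0006
grip_force: 2.6
```

>>> {"method": "arm_command", "body": {
  "xyz": [
    [0,0,-0.001],
    [0,0,-0.002],
    [0,0,-0.003],
    [0,0,-0.003]
  ],
  "rot": [
    [0,0,0],
    [0,0,0],
    [0,0,0],
    [0,0,0]
  ]
}}

```text
time: 25.97
ee_pos: [0.618, -0.0506, 0.0659]
eef_rot: [0.129, 0.992, -0.001, -0.0]
ft_force: [-15.7, -0.5, 30.1]
width: 0.0004
grip_force: 14.9
```

Hard stop at tip height 0.100 (cap top): shut. Lift away and check.

>>> {"method": "arm_command", "body": {
  "xyz": [
    [0,0,0.01],
    [0,0,0.03],
    [0,0,0.06],
    [0,0,0.1],
    [-0.02,-0.01,0.13],
    [-0.05,-0.04,0.15],
    [-0.08,-0.07,0.16],
    [-0.11,-0.1,0.16],
    [-0.14,-0.13,0.16],
    [-0.15,-0.15,0.16],
    [-0.15,-0.15,0.16]
  ],
  "rot": [
    [0,0,0],
    [0,0,0],
    [0,0,0],
    [0,0,0],
    [0,0,0],
    [0,0,0],
    [0,0,0],
    [0,0,0],
    [0,0,0],
    [0,0,0],
    [0,0,0]
  ]
}}

```text
time: 26.88
ee_pos: [0.464, -0.2075, 0.2228]
eef_rot: [0.134, 0.991, -0.002, -0.001]
ft_force: [0.6, -1.1, -0.1]
width: 0.0002
grip_force: 0.0
```

```bash
timeout 120 python3 - <<'E'
from fit import *
s=save("side","s10.png");t=save("top","t10.png")
ims={"side":s[:,:,::-1].copy(),"top":t[:,:,::-1].copy()}
x,f=fit(ims,(45,85),{"side":(222,165,268,197)},[.631,-.054,-.25]);print("green fit",x,f)
a=cv2.imread("pics/side0.png")
b=ims["side"]
for nm,(u0,v0,u1,v1) in dict(green=(222,150,268,197),blue=(205,188,252,240),orange=(245,145,285,180),obj=(295,105,315,132),mount=(160,355,200,400),driver=(285,225,385,260)).items():
    d=np.abs(a[v0:v1,u0:u1].astype(int)-b[v0:v1,u0:u1]).max(2);print(nm,"changed px",(d>40).sum(),"of",d.size)
for n in("side","top"):
  for l in("bar_center","tongue_green","objective_center","mount_center","driver_grip"):
    for d in r.spot_point(l,n)[:3]:print(n,l,round(d["conf"],2),w(n,d["at"]))
print(r.read_state()["time"])
H=cv2.cvtColor(s,cv2.COLOR_RGB2HSV)
for v in range(162,196): print(v,"".join("G" if 45<=h<=85 and S>70 and V>20 else ("r" if h<16 and S>90 else ".") for h,S,V in H[v,222:266].astype(int)))
E
```

```text
green fit [ 0.6339 -0.0541 -0.2704] 34.76998077662437
green changed px 0 of 2162
blue changed px 0 of 2444
orange changed px 0 of 1400
obj changed px 0 of 540
mount changed px 0 of 1800
driver changed px 0 of 3500
side bar_center 0.84 [0.5483 0.1637 0.0039]
side bar_center 0.75 [0.3499 0.2059 0.0024]
side tongue_green 0.81 [ 0.6024 -0.0462  0.0934]
side objective_center 0.59 [ 0.5852 -0.385   0.0219]
side mount_center 0.58 [0.5994 0.3797 0.0357]
side driver_grip 0.78 [ 0.4423 -0.0022  0.0097]
top bar_center 0.68 [0.5425 0.1665 0.0042]
top bar_center 0.52 [0.3478 0.2074 0.0085]
top tongue_green 0.65 [ 0.6042 -0.0484  0.0929]
top mount_center 0.56 [0.5986 0.3812 0.0362]
top driver_grip 0.92 [ 0.4435 -0.0039  0.0141]
top driver_grip 0.62 [ 0.4759 -0.1906  0.0535]
27.4833
162 .................................rrrrrrrrrrr
163 .................................rr.rrrrrrrr
164 .................................rrrrrrrrrrr
165 .................................rrrrrrrrrrr
166 .................................rrrrrrrrrrr
167 ..................................rrrrrrrrrr
168 .......................
[... 644 characters left out ...]
GGGGG..rrrr...
182 ...............GGGGGGGGGGGGGGGGGGGGGG.rr....
183 ................GGGGGGGGGGGGGGGGGGGGGGr.....
184 ...............r..GGGGG..r.GGGGGGGGGG.r....r
185 ...............rrrrr..rrrrrr..GGGGGG.......r
186 ................rrrrrrrrrrrr....GGG.......rr
187 ................rrrrrrrrrrrr......G.........
188 ................rrrrrrrrrrr.................
189 ................rrrrrrrrrrr.................
190 ................rrrrrrrrrrrr................
191 ................rrrrrrrrrrrr................
192 ................rrrrrrrrrrrr................
193 ................rrrrrrrrrrrr................
194 ................rrrrrrrrrrrr................
195 ................rrrrrrrrrrrr................
```

The cap region is identical to the initial shut picture, and the other caps and bystanders are unchanged. Handing in.

```bash
python3 -c "
from bench import r
print(r.close_job())"
```

```text
the job is handed in; nothing more can be done
None
```

The green bar is back in its vial with the green cap pressed shut, done in the order asked at about 27.5 s on the robot's clock; the last pictures show the other caps and the loose things unmoved, and the job is handed in with no verdict returned.

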